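# Set up the bioreactor bench: seat the foot, hang and tug the filters, select run

### The arm

A 6-joint arm with a two-finger parallel gripper is mounted at the origin on the work surface. World frame = base frame: x ahead of the robot, y to its left, z up, the work surface at z = 0. Lengths are in m, angles in rad, forces in N, time in s.
With the tool pointing down it reaches from about 0.35 to 0.85 m from the base axis. Payload 8.1 kg.
Tool frame: the origin (TCP) lies at the very end of the fingers, on their centre line; the grasp point (between the pads) lies 19 mm behind it; z points along the fingers, y is the direction in which the jaws open and shut (so a half turn about z gives the same grasp; the last joint's range is limited). The gripper opens to 93 mm and grips with 3 to 60 N. Pads are 15 mm wide; open, the fingers measure 128 mm over their backs; the gripper's body (75 mm by 188 mm) begins 65 mm behind the grasp point.
Start: joints at [1.26, 0.13, 1.488, -0, 1.523, -0.085], TCP at [0.134, 0.585, 0.219] pointing down, gripper open.
Joint ranges: [-2.96, 2.96], [-0.89, 2.26], [0.02, 2.5], [-1.34, 4.48], [0, 2.73], [-2.66, 2.66]. Speed limits (rad/s): [2.39, 2.39, 2.79, 3.14, 3.14, 3.14].

### API

Orientations are given as a rotation vector (axis times angle).
In Python, from plant import * gives the robot as it stands.
- The arm moves only by the tool apply_moves, never from a script. Its argument "commands" is one flat list of numbers, 7 for each row, row after row: the shift along the world's x, y, z in cm, then the turn, a rotation vector about the world's x, y, z in rad, then the finger opening in cm, from 0 to 9.3. A call has 1 to 8 rows; each row shifts and turns the pose as measured when the row begins; what a row does not reach is not made up. A row lasts 1/8 s, in which the tool goes at most 62.5 mm and 10.7 degrees, less where a joint would pass 70% of its speed; a pose out of reach is approached as far as the arm can. A call with a gripper value outside its range is refused whole. The fingers move at their own pace and stop on an object; "squeeze" is the grip in N (left out, the last holds). Time passes only in rows, so rows that do not move let the fingers close. It gives the time, the measured TCP pose, the force and the opening at its end, in the units of the state.
- read_state(): the state, without advancing time (a new reading comes with each control period).
- read_camera(name): name is "scene" or "top"; returns (picture, depth): 384x512x3 uint8, blue, green, red; 384x512 float32, m along the optical axis (not along the pixel's ray), 0 where there is no reading.
- camera_model(name): a dict with "intrinsics" (3x3 intrinsics, pixels), "dist_coeffs" ([k1, k2, p1, p2, k3] as OpenCV has them; the pictures are not rectified), "R" (3x3) and "t" (3): a world point X has camera coordinates R X + t. Camera axes: x right, y down, z forward; pixel columns grow to the right and rows downward; lengths in m; the calibration is good to about 2 mm. A picture is of the moment at which its call begins. camera_model takes no time and is no camera call.
- close_job(): hands the job in, once; it reports no verdict.
Trained networks look in the newest picture that a camera, given by its name, has taken for a name from the list of things; names that differ only in an ending like _2 or _b are one class to them, and where a whole thing is asked for, a point or a joint stands for the part that bears it (a point fixed in the world has none). Each returns a list of dicts, best first, with "conf" (0 to 1); they miss things now and then, are a little off and sometimes report something else, mostly with a low value. They report only what shows in the picture. A call takes as long as a camera call. They do not tell look-alikes from the thing itself.
- find_in(query, camera): "point" ([x, y, z] in m, in the coordinates of the camera as it stood for that picture, good to about 4 mm: the middle of the surface that is visible of it).
- cut_out(query, camera): "mask" (384x512 bool, what is visible of it).
- spot_point(query, camera): "point" ([x, y, z] in m, in the coordinates of the camera as it stood for that picture, good to about 4 mm: a listed point, or the origin of a listed thing).
The state is a dict: "t": time; "q": joint angles; "dq": joint speeds; "joint_torque": joint torques, N m; "tool_pos": TCP position; "orientation": TCP orientation; "force": force on the tool from outside, world axes, zero at the start; "wrist_torque": the same for the moment, N m; "opening": finger opening in m.
Only numpy, scipy, OpenCV 4.12 (cv2) and the standard library are available. Lean on these libraries where they do the work, as an engineer would, in place of code of your own. Each camera call takes 0.05 s, during which the arm holds its last target. There are 200 camera calls.

### The job

Get the bioreactor bench ready: first push the square vessel foot on the balance snugly and squarely into the corner against both blue stops. Then hang every filter cartridge that is there by its yoke on the sprung hook of its own colour, in the order red, yellow, blue, and before letting go of each one tug it gently down so that the hook dips by about 2 cm (never more than 3 cm) to confirm it is held. Last, turn the selector knob to the green mark, and leave everything hanging, seated and the other things on the bench undisturbed.

Things in the scene. Friction and masses are not known exactly. Their poses are not given: they have to be found in the camera images.
- balance: Fixed grey laboratory balance, 250 x 250 mm, flat steel top 50 mm above the bench. Origin: centre of its underside on the bench. Two blue stop bars stand on its top, rising 26 mm: one along its +x side (inner face at x = +100 mm) and one along its +y side (inner face at y = +100 mm); the -x and -y sides are open.
- foot_home (a point): Point on the balance's top, at x = +40, y = +40, z = 50 mm in the balance's frame, with the balance's axes: the foot's origin lies here when the foot is snug against both stops.
- foot: Loose square aluminium vessel foot, 120 x 120 x 20 mm plate with a dark round boss (76 mm diameter, 22 mm tall) on its middle; 0.6 kg give or take 30 %; lies on the balance some centimetres away from both stops, turned up to 15 degrees. Origin: centre of its underside; x and y along its edges, z up.
- rack: Fixed grey rack, foot plate 110 x 400 x 14 mm, with three upright posts 234 mm tall at y = +150, 0 and -150 mm, carrying the red, yellow and blue hooks in that order. Origin: centre of its underside. Its hooks point along its -x axis, towards the robot.
- control: Fixed white control unit, 150 x 170 x 50 mm, origin at the centre of its underside. On top, in the middle, the black selector knob with coloured marks around it: red towards -x, yellow, then green 1.4 rad clockwise (seen from above) from red, nearly towards +y.
- selector (a joint): Angle of the selector knob, rad, growing clockwise seen from above; range 0 to 2.1: 0 = pointer on red, 0.7 = on yellow, 1.4 = on green. It turns with light friction (0.06 N m) and stays where it is left. The white pointer line lies on the -x half of the grip bar.
- selector_grip (a point): Point on the knob's axis, at the height to grip it, 87 mm above the bench; turns with the knob. The grip bar is 53 mm long (along this frame's x axis), 14 mm wide and its top is 7 mm above this point, its foot 25 mm below.
- cart_red: Loose filter cartridge with red markings, upright on the bench (absent in some runs: None). 158 mm tall, 0.11 to 0.22 kg: white cylinder, 64 mm diameter, 70 mm tall; red cap up to 80 mm; over it a yoke with a window, and on top a red grip block 28 (x) x 50 (y) x 36 mm, z 122 to 158 mm. Origin: centre of underside, z up. It may hang either way round.
- eye_red (a point): Middle of the grip block's underside on the red cartridge, 122 mm above its origin; it rests on the hook bar when hung. The window below it is 38 mm wide (y), 42 mm high (z 80 to 122 mm), open right through along x, with a 6 mm post at each side.
- seat_red (a point): Place on top of the red hook's bar where the eye should rest; moves with the hook; 192 mm above the bench when the hook is unloaded; the rack's axes. The flat bar, 20 mm wide (y) and 9 mm thick, runs along x, free from its upturned tip (x -55 to -49 mm, 15.5 mm high above this point) to the red carriage block at x = +63 mm; nothing stands over the bar.
- hook_red (a joint): How far the sprung red hook has dipped, m, downwards; 0 unloaded. Spring 300 N/m with a preload: a hanging cartridge dips it 2 to 6 mm, 4 to 5 N more gives 20 mm; hard stop at 40 mm. It springs back when the pull ends.
- cart_yellow: Loose filter cartridge with yellow markings, upright on the bench (absent in some runs: None). 158 mm tall, 0.11 to 0.22 kg: white cylinder, 64 mm diameter, 70 mm tall; yellow cap up to 80 mm; over it a yoke with a window, and on top a yellow grip block 28 (x) x 50 (y) x 36 mm, z 122 to 158 mm. Origin: centre of underside, z up. It may hang either way round.
- eye_yellow (a point): Middle of the grip block's underside on the yellow cartridge, 122 mm above its origin; it rests on the hook bar when hung. The window below it is 38 mm wide (y), 42 mm high (z 80 to 122 mm), open right through along x, with a 6 mm post at each side.
- seat_yellow (a point): Place on top of the yellow hook's bar where the eye should rest; moves with the hook; 192 mm above the bench when the hook is unloaded; the rack's axes. The flat bar, 20 mm wide (y) and 9 mm thick, runs along x, free from its upturned tip (x -55 to -49 mm, 15.5 mm high above this point) to the yellow carriage block at x = +63 mm; nothing stands over the bar.
- hook_yellow (a joint): How far the sprung yellow hook has dipped, m, downwards; 0 unloaded. Spring 300 N/m with a preload: a hanging cartridge dips it 2 to 6 mm, 4 to 5 N more gives 20 mm; hard stop at 40 mm. It springs back when the pull ends.
- cart_blue: Loose filter cartridge with blue markings, upright on the bench (absent in some runs: None). 158 mm tall, 0.11 to 0.22 kg: white cylinder, 64 mm diameter, 70 mm tall; blue cap up to 80 mm; over it a yoke with a window, and on top a blue grip block 28 (x) x 50 (y) x 36 mm, z 122 to 158 mm. Origin: centre of underside, z up. It may hang either way round.
- eye_blue (a point): Middle of the grip block's underside on the blue cartridge, 122 mm above its origin; it rests on the hook bar when hung. The window below it is 38 mm wide (y), 42 mm high (z 80 to 122 mm), open right through along x, with a 6 mm post at each side.
- seat_blue (a point): Place on top of the blue hook's bar where the eye should rest; moves with the hook; 192 mm above the bench when the hook is unloaded; the rack's axes. The flat bar, 20 mm wide (y) and 9 mm thick, runs along x, free from its upturned tip (x -55 to -49 mm, 15.5 mm high above this point) to the blue carriage block at x = +63 mm; nothing stands over the bar.
- hook_blue (a joint): How far the sprung blue hook has dipped, m, downwards; 0 unloaded. Spring 300 N/m with a preload: a hanging cartridge dips it 2 to 6 mm, 4 to 5 N more gives 20 mm; hard stop at 40 mm. It springs back when the pull ends.
- beaker: Bystander, the loose beaker, to be left alone; clear, 64 mm diameter, 70 mm tall. Origin: centre of its underside.
- dishes: Bystander, the loose stack of dishes, to be left alone; white and grey, 88 mm diameter, 45 mm tall. Origin: centre of its underside.
- bottle_a: Bystander, the loose bottle, to be left alone; glass with red cap, 68 mm diameter, 150 mm tall. Origin: centre of its underside.
- timer: Bystander, the loose orange timer, to be left alone; 70 x 50 x 25 mm. Origin: centre of its underside.
Mind the look-alikes: they are no part of the job. What is shaped like the foot but orange is not meant.

How it is judged:
By the outcome, as a careful person would: the job done as asked, in the order asked, and still so for the second after the job is handed in, with the robot touching nothing.
Of cart_red, cart_yellow, cart_blue only 2 to 3 are there at a start; the rules pass over those that are not, and their reading is None.
At some moment in a run one of foot, cart_red, cart_yellow, cart_blue may be knocked a few centimetres aside while the robot is not near it.
It also fails if it takes over 210 s, if anything falls off the work surface, if the arm or the gripper's body presses on something with over 40 N, if the wrist force passes 120 N, or if a joint passes its speed limit or range.

## Working session

There is one attempt and no reset: what is moved stays moved. The work goes in short steps, Python scripts to look and compute and a tool call to move; the robot and the scene stay as the last step left them, time stands still between calls to the robot, and variables do not carry over. Pictures are saved under pics/ and viewed, about 12 in all and at most 16, crops included, and the job is handed in when it is done.

Besides the shell and the picture viewer there is one more tool, called as a command line: name --argument value ..., lists and objects as JSON in quotes. apply_moves: Moves the arm, as the interface text tells. Its arguments: {"type":"object","properties":{"commands":{"type":"array"},"squeeze":{"type":"number"}},"required":["commands"]}

```bash
ls; mkdir -p pics
cat > h.py <<'E'
from plant import *
import numpy as np, cv2
def toW(cam,p):
    m=camera_model(cam); return np.array(m["R"]).T@(np.array(p)-np.array(m["t"]))
def cloud(cam,depth):
    m=camera_model(cam);h,w=depth.shape
    u,v=np.meshgrid(np.arange(w),np.arange(h))
    n=cv2.undistortPoints(np.stack([u,v],-1).reshape(-1,1,2).astype(float),np.array(m["intrinsics"]),np.array(m["dist_coeffs"])).reshape(h,w,2)
    P=np.dstack([n*depth[...,None],depth])
    return (P-np.array(m["t"]))@np.array(m["R"])   # R^T(P-t)
def pix(cam,X):
    m=camera_model(cam)
    return cv2.projectPoints(np.array(X,float).reshape(-1,1,3),cv2.Rodrigues(np.array(m["R"]))[0],np.array(m["t"],float),np.array(m["intrinsics"]),np.array(m["dist_coeffs"]))[0].reshape(-1,2)
E
python3 - <<'E'
from h import *
for c in("scene","top"):
    im,d=read_camera(c); cv2.imwrite(f"pics/{c}0.png",im); np.savez(f"{c}0.npz",im=im,d=d)
    for q in ("foot","cart_red","cart_yellow","cart_blue","rack","balance","control","foot_home","selector_grip","seat_red","seat_yellow","seat_blue","eye_red","eye_yellow","eye_blue"):
        r=spot_point(q,c); print(c,q,[(np.round(toW(c,x["point"]),3).tolist(),round(x["conf"],2),pix(c,toW(c,x["point"])).round().astype(int).tolist()[0]) for x in r[:3]])
print(read_state())
E
```

```text
pics
scene foot [([0.181, 0.345, 0.002], 0.94, [349, 184]), ([0.43, 0.348, 0.052], 0.69, [346, 223])]
scene cart_red [([0.433, -0.186, -0.003], 0.56, [201, 203])]
scene cart_yellow [([0.445, -0.023, 0.003], 0.81, [242, 213])]
scene cart_blue []
scene rack [([0.713, -0.074, -0.005], 0.94, [203, 271])]
scene balance [([0.437, 0.369, -0.002], 0.61, [349, 236]), ([0.639, -0.066, 0.189], 0.55, [209, 216])]
scene control [([0.442, -0.371, 0.001], 0.92, [155, 194])]
scene foot_home [([0.659, -0.404, 0.004], 0.35, [120, 234])]
scene selector_grip [([0.443, -0.371, 0.09], 0.54, [151, 177])]
scene seat_red [([0.642, 0.083, 0.192], 0.94, [257, 227])]
scene seat_yellow [([0.638, -0.069, 0.188], 0.9, [209, 216])]
scene seat_blue [([0.646, -0.219, 0.19], 0.76, [162, 207])]
scene eye_red [([0.432, -0.192, 0.12], 0.75, [197, 179])]
scene eye_yellow [([0.447, -0.021, 0.123], 0.77, [242, 191]), ([0.432, -0.188, -0.001], 0.67, [201, 202])]
scene eye_blue []
top foot [([0.176, 0.348, -0.006], 0.81, [152, 284]), ([0.425, 0.348, 0.052], 0.63, [151, 211]), ([0.715, -0.068, -0.0], 0.57, [271, 134])]
top car
[... 945 characters left out ...]
017, 0.122], 0.87, [257, 203])]
top eye_blue []
{'t': 1.6, 'q': array([ 1.25958160e+00,  1.30385125e-01,  1.48819786e+00,  7.99433020e-06,
        1.52297899e+00, -8.53883642e-02]), 'dq': array([ 0.0025317 , -0.00191564,  0.00236722, -0.00066575, -0.00016263,
       -0.00222194]), 'joint_torque': array([-1.22298690e-03, -5.59743476e+01, -4.92044771e+01,  7.67903239e-02,
        2.24407768e-02, -1.36685082e-05]), 'tool_pos': array([0.13432016, 0.58478716, 0.21864529]), 'orientation': array([-3.53974344e-01, -3.12158539e+00, -4.97114651e-05]), 'force': array([ 0.16547852, -0.75099602,  0.1429265 ]), 'wrist_torque': array([ 0.01754629, -0.03206889,  0.00972867]), 'opening': 0.09277520131530412}
```

View pics/top0.png

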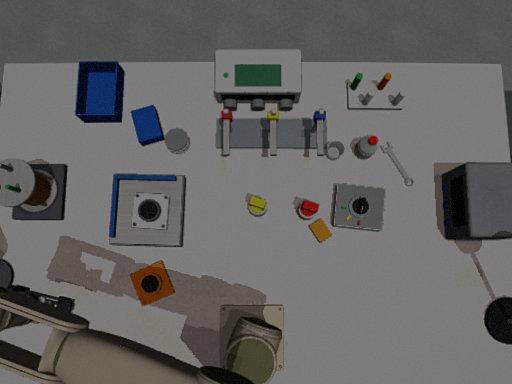

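View pics/scene0.png

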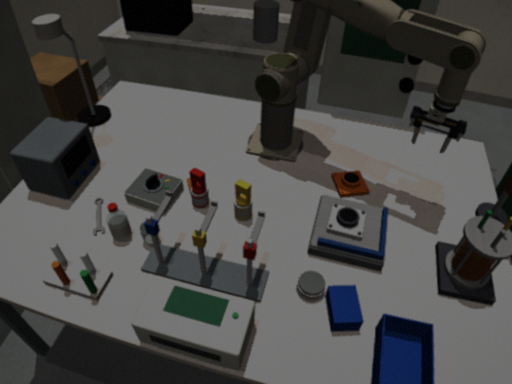

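The scene holds a red and a yellow cartridge and no blue one. Foot look-alikes in the top view are the aluminium plate on the balance at (150,210), which I choose, and the orange plate on the bench at (152,284). The red cartridge is at (308,209), near the red-capped bottle (368,147) and the orange timer (320,230). The yellow cartridge is at (257,204).

```bash
cat > m.py <<'E'
from h import *
def rect(pts):
    (c,s,a)=cv2.minAreaRect((pts*1000).astype(np.float32)); return np.round(c,1),np.round(s,1),round(a,1)
def measure(c="top"):
    im,d=read_camera(c); P=cloud(c,d); return im,d,P
def box(P,x0,x1,y0,y1,z0,z1):
    return (P[...,0]>x0)&(P[...,0]<x1)&(P[...,1]>y0)&(P[...,1]<y1)&(P[...,2]>z0)&(P[...,2]<z1)
E
python3 - <<'E'
from m import *
for c in("top","scene"):
    z=np.load(c+"0.npz");im,d=z["im"],z["d"];P=cloud(c,d)
    def rep(n,*b):
        m=box(P,*b); q=P[m]
        if len(q)>8: print(c,n,len(q),q.mean(0).round(4),*rect(q[:,:2]))
    rep("balance+foot",.25,.65,.2,.53,.04,.1)
    rep("footplate",.25,.65,.2,.53,.063,.0725); rep("boss",.25,.65,.2,.53,.085,.1)
    rep("stops",.25,.65,.2,.53,.073,.08)
    rep("redblk",.38,.5,-.26,-.12,.145,.17); rep("yelblk",.38,.5,-.1,.05,.145,.17)
    for n,y in(("r",.082),("y",-.068),("b",-.218)): rep("bar"+n,.57,.69,y-.03,y+.03,.18,.2); rep("tip"+n,.57,.62,y-.03,y+.03,.199,.22)
    rep("rackfoot",.6,.8,-.35,.2,.008,.02)
    rep("control",.3,.6,-.5,-.25,.04,.06); rep("knob",.4,.5,-.42,-.32,.088,.1)
z=np.load("top0.npz")["im"]
A=cv2.resize(z[160:260,100:230],None,fx=4,fy=4,interpolation=2); B=cv2.resize(z[180:250,240:400],None,fx=3.25,fy=3.25,interpolation=2)
o=np.zeros((A.shape[0]+B.shape[0],520,3),np.uint8);o[:400]=A;o[400:,:B.shape[1]]=B[:,:520]
cv2.imwrite("pics/crop1.png",np.clip(o*1.6,0,255)[:600].astype(np.uint8) )
E
```

```text
top balance+foot 4992 [0.4316 0.3621 0.0596] [480.3 362.7] [247.6 343.7] 88.8
top footplate 818 [0.4362 0.3604 0.069 ] [443.5 373.6] [215.3 215.2] 88.5
top boss 401 [0.4257 0.3442 0.092 ] [455.6 331. ] [ 75.3 138.8] 64.5
top stops 541 [0.4736 0.4005 0.0758] [442.5 372.7] [214.6 214.9] 88.4
top redblk 142 [ 0.4317 -0.1876  0.1568] [ 432.5 -188.6] [49.5 29.3] 72.3
top yelblk 137 [ 0.4437 -0.0182  0.157 ] [444.4 -18.1] [48.8 28.8] 71.4
top barr 177 [0.6422 0.0827 0.1922] [639.3  82.7] [ 18.9 101.6] 89.4
top tipr 18 [0.5917 0.0821 0.2067] [591.1  82.5] [ 7.2 19. ] 6.3
top bary 169 [ 0.6427 -0.0671  0.1917] [639.2 -67.1] [ 16.5 101.6] 89.6
top tipy 20 [ 0.5915 -0.0674  0.206 ] [592.  -67.8] [18.7  6.7] 86.5
top barb 180 [ 0.6406 -0.2173  0.1919] [ 638.8 -218.6] [ 20.2 100.2] 88.9
top tipb 15 [ 0.592  -0.2163  0.206 ] [ 592.1 -217.3] [ 6.7 16.8] 0.5
top rackfoot 2477 [ 0.7123 -0.069   0.0137] [701.9 -80.7] [196.1 533.2] 0.1
top control 1884 [ 0.4416 -0.369   0.0509] [ 443.2 -371.4] [171.6 151.5] 83.5
top knob 59 [ 0.4432 -0.3707  0.0936] [ 443.4 -371.4] [14.8 53.3] 75.5
scene balance+foot 
[... 383 characters left out ...]
0161  0.1553] [447.  -18.3] [51.6 29.2] 72.7
scene barr 191 [0.6394 0.0832 0.1916] [640.5  82.6] [20.3 95.8] 90.0
scene tipr 20 [0.5939 0.0831 0.2041] [593.9  83.2] [ 8.3 16.5] 1.8
scene bary 198 [ 0.6397 -0.0662  0.1911] [640.9 -67.3] [97.3 20.9] 0.1
scene tipy 19 [ 0.5934 -0.0665  0.2043] [592.9 -66.8] [ 6.9 18.5] 2.5
scene barb 192 [ 0.6411 -0.217   0.1906] [ 640.9 -218.5] [22.  97.7] 89.0
scene tipb 20 [ 0.5947 -0.2175  0.2045] [ 594.2 -217.2] [20.2  6.5] 89.2
scene rackfoot 3390 [ 0.7228 -0.0596  0.0138] [716.9 -90.9] [453.2 134.4] 86.1
scene control 1073 [ 0.4541 -0.3686  0.0505] [ 445.2 -369.4] [170.  154.3] 82.7
scene knob 42 [ 0.4457 -0.3708  0.0929] [ 445.8 -372.3] [17.8 50.2] 74.3
```

View pics/crop1.png

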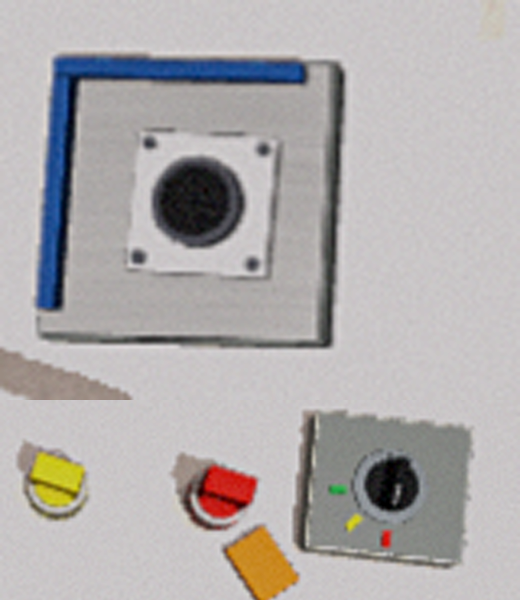

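The crop confirms the choice: an aluminium plate with a dark boss, slightly turned, and plain red and yellow blocks. Next I measure the foot and balance yaw.

```bash
cat > foot.py <<'E'
from m import *
def foot(c="top",show=None):
    im,d,P=measure(c)
    hsv=cv2.cvtColor(im,cv2.COLOR_BGR2HSV)
    b=box(P,.28,.62,.2,.53,.045,.1); blue=b&(hsv[...,1]>150)&(hsv[...,0]>95)&(hsv[...,0]<130)&(P[...,2]>.07)
    q=P[blue]; print(c,"stops",*rect(q[:,:2]))
    m=box(P,.28,.62,.2,.53,.062,.078)&~(cv2.dilate(((hsv[...,1]>110)&(hsv[...,0]>95)&(hsv[...,0]<130)).astype(np.uint8),np.ones((3,3)))>0)
    n,l,s,_=cv2.connectedComponentsWithStats(m.astype(np.uint8)); k=1+np.argmax(s[1:,4]); q=P[l==k]; print("plate",len(q),*rect(q[:,:2]))
    q=P[box(P,.28,.62,.25,.5,.086,.1)]; h=cv2.minEnclosingCircle((q[:,:2]*1000).astype(np.float32)); print("boss",h, np.median(q[:,2]), ((q.max(0)+q.min(0))/2).round(4))
    return im
if __name__=="__main__": foot();foot("scene")
E
python3 foot.py
```

```text
top stops [441.1 371. ] [213.1 211.8] 88.4
plate 801 [426.3 344.4] [121.8 120.8] 86.7
boss ((426.39642333984375, 344.2948303222656), 38.710365295410156) 0.09203494005962076 [0.4265 0.3437 0.0929]
scene stops [446.3 372.4] [209.5 216. ] 89.2
plate 595 [427.1 345.2] [119.2 127. ] 86.6
boss ((427.496337890625, 345.6872253417969), 40.24424362182617) 0.09108751491304354 [0.4268 0.3464 0.0917]
```

apply_moves --commands '[5,-5,0,0,0,-0.15,9.3,5,-5,0,0,0,-0.15,9.3,5,-4,0,0,0,-0.15,9.3,5,-4,0,0,0,-0.1,9.3,5,-4,0,0,0,0,9.3,3,-2,0,0,0,0,9.3]' --squeeze 25

```text
t: 2.45
tool_pos: [0.4015, 0.3546, 0.219]
orientation: [1.205, 2.9, 0.004]
force: [0.8, 0.4, -0.6]
opening: 0.0929
```

apply_moves --commands '[2.5,-1,-3,0,0,0,9.3,0,0,-4,0,0,0,9.3,0,0,-4,0,0,0,9.3,0,0,-2.4,0,0,0,9.3]'

```text
t: 2.95
tool_pos: [0.4325, 0.3425, 0.0854]
orientation: [1.213, 2.891, 0.015]
force: [-0.1, -0.7, 0.3]
opening: 0.0929
```

apply_moves --commands '[-0.5,0.3,-0.5,0,0,0,9.3,0,0,-0.4,0,0,0,9.3,0,0,0,0,0,0,7,0,0,0,0,0,0,7,0,0,0,0,0,0,7]'

```text
t: 3.58
tool_pos: [0.4272, 0.346, 0.0772]
orientation: [1.212, 2.892, 0.015]
force: [-0.2, -0.9, -6.1]
opening: 0.0754
```

apply_moves --commands '[1,1.3,0,0,0,0.033,7,1,1.3,0,0,0,0,7,1,1.3,0,0,0,0,7,0.7,0.7,0,0,0,0,7,0,0,0,0,0,0,7]'

```text
t: 4.2
tool_pos: [0.4643, 0.3919, 0.077]
orientation: [1.163, 2.913, 0.01]
force: [0.6, 2.3, -2.6]
opening: 0.0756
```

```bash
python3 foot.py; python3 -c "
from h import *
for c in('top','scene'):
  for x in spot_point('foot',c)[:2]+spot_point('foot_home',c)[:1]: print(c,toW(c,x['point']).round(4),x['conf'])"
```

```text
top stops [486. 402.] [115.9 284.6] 41.7
plate 241 [486.6 369. ] [80.1 72.8] 87.4
boss ((428.29022216796875, 418.76690673828125), 82.65804290771484) 0.09117709290248491 [0.432  0.4133 0.0928]
scene stops [448.4 371.8] [207.  211.4] 88.8
plate 495 [465.5 392.9] [121.2 120.6] 88.1
boss ((468.6453552246094, 391.87030029296875), 51.54875183105469) 0.09160405188869895 [0.4656 0.3919 0.0927]
top [0.4614 0.3944 0.0506] 0.73
scene [0.1839 0.3428 0.0009] 0.76
scene [0.4642 0.3926 0.0509] 0.56
```

apply_moves --commands '[0.6,0,0,0,0,0,7,0.6,0,0,0,0,0,7,0.3,0,0,0,0,0,7]'

```text
t: 4.88
tool_pos: [0.4755, 0.3909, 0.0769]
orientation: [-1.164, -2.916, -0.003]
force: [-23.4, -1.6, 11.6]
opening: 0.0761
```

Firm x contact (23 N). Now y.

apply_moves --commands '[0,0.6,0,0,0,0,7,0,0.6,0,0,0,0,7,0,0.3,0,0,0,0,7]'

```text
t: 5.25
tool_pos: [0.4755, 0.4026, 0.077]
orientation: [-1.166, -2.914, 0.009]
force: [-6.1, -14.9, 8.7]
opening: 0.0754
```

apply_moves --commands '[0.1,0.2,0,0,0,0,7,0.3,0.3,0,0,0,0,7,0.2,0.2,0,0,0,0,7]'

```text
t: 5.62
tool_pos: [0.4755, 0.4024, 0.0761]
orientation: [-1.163, -2.905, 0.041]
force: [-12.6, -9.0, 10.7]
opening: 0.0753
```

apply_moves --commands '[0,0,0,0,0,0,7,0,0,0,0,0,0,8.5,0,0,0,0,0,0,8.5,0,0,3,0,0,0,8.5,0,0,5,0,0,0,8.5,-5,0,4,0,0,0,8,-5,-5,2,0,0,0,8,0,-5,0,0,0,0,8]'

```text
t: 6.62
tool_pos: [0.3839, 0.3102, 0.217]
orientation: [-1.162, -2.91, 0.033]
force: [1.3, -0.3, 1.3]
opening: 0.0801
```

apply_moves --commands '[0,-5,0,0,0,0.15,8,0,-5,0,0,0,0.15,8,0,-5,0,0,0,0.15,8,0,-5,0,0,0,0,8,0,0,0,0,0,0,8]'

```text
t: 7.25
tool_pos: [0.3856, 0.1028, 0.2208]
orientation: [0.463, 3.099, -0.028]
force: [0.3, 0.1, 0.1]
opening: 0.0798
```

Run:
```python
from foot import *
im=foot(); foot("scene")
cv2.imwrite("pics/foot2.png",cv2.resize(im[160:260,100:230],None,fx=5,fy=5,interpolation=2))
```

```text
top stops [441.4 371.5] [211.5 212.7] 88.2
plate 763 [472.9 401. ] [121.  117.5] 88.9
boss ((475.7383728027344, 400.8736877441406), 38.77857971191406) 0.09189372043129002 [0.4752 0.4004 0.093 ]
scene stops [449.8 372.2] [207.7 208.5] 88.8
plate 561 [472.8 403. ] [118.8 117.4] 88.7
boss ((476.57147216796875, 402.9555358886719), 39.886775970458984) 0.09211744944829905 [0.4769 0.404  0.0923]
```

View pics/foot2.png

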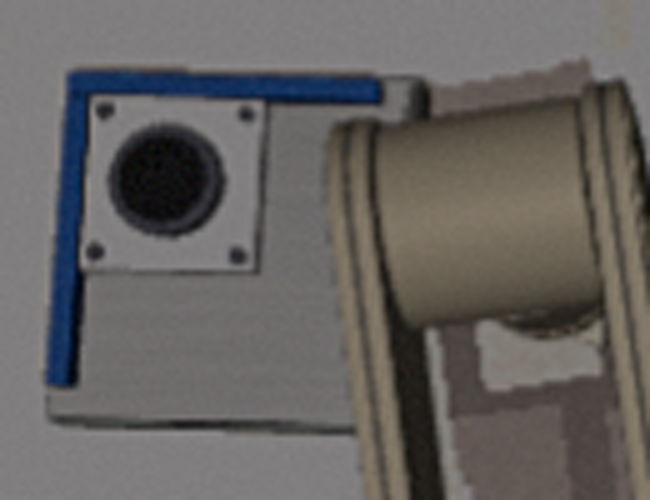

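The plate's top and left edges lie flush along both blue bars (corner at about (88,95)). Next is the red cartridge, re-measured first.

```bash
cat > cart.py <<'E'
from m import *
from scipy.spatial.transform import Rotation as R
def corr(yaw_deg, tgt=None):
    s=read_state(); Rc=R.from_rotvec(s["orientation"]); a=np.radians(yaw_deg); y=np.array([np.cos(a),np.sin(a),0])
    best=None
    for sg in(1,-1):
        yy=sg*y; z=np.array([0,0,-1.]); T=R.from_matrix(np.stack([np.cross(yy,z),yy,z],1)); r=(T*Rc.inv()).as_rotvec()
        if best is None or np.linalg.norm(r)<np.linalg.norm(best): best=r
    print("turn",best.round(3),"tcp",s["tool_pos"].round(4),"q6",s["q"][5].round(2), "" if tgt is None else ("shift cm",((np.array(tgt)-s["tool_pos"])*100).round(2)))
def blk(b,cams=("top","scene")):
    for c in cams:
        im,d,P=measure(c); q=P[box(P,*b,.148,.17)]
        if len(q)>20: print(c,len(q),*rect(q[:,:2]),q[:,2].max().round(4))
RED=(.38,.5,-.26,-.12); YEL=(.38,.5,-.1,.06)
E
python3 -c "
from cart import *
blk(RED);blk(YEL);corr(72.5,(.4335,-.188,.25))"
```

```text
top 137 [ 432.4 -188.3] [49.9 27.7] 72.8 0.1687
scene 102 [ 433.9 -187.9] [51.6 32.5] 69.4 0.1614
top 137 [444.8 -18.1] [48.8 28.7] 70.8 0.1656
scene 111 [447.8 -18. ] [49.5 29.2] 73.7 0.1632
turn [ 0.018  0.003 -0.016] tcp [0.385  0.1066 0.2202] q6 -1.12 ('shift cm', array([  4.85, -29.46,   2.98]))
```

apply_moves --commands '[0,0,3,0.018,0.003,-0.016,8,0,-6,0,0,0,0,8,1,-6,0,0,0,0,8,1,-6,0,0,0,0,8,1,-6,0,0,0,0,8,1,-5,0,0,0,0,8,0.5,0,0,0,0,0,8,0,0,0,0,0,0,8]'

```text
t: 8.55
tool_pos: [0.4324, -0.1835, 0.2499]
orientation: [-0.447, -3.108, -0.003]
force: [-0.0, 0.3, -0.2]
opening: 0.0799
```

```bash
python3 -c "
from cart import *
corr(72.5,(.4335,-.188,.124))"
```

```text
turn [-0.002 -0.002 -0.02 ] tcp [ 0.4324 -0.1835  0.2499] q6 -1.8 ('shift cm', array([  0.11,  -0.45, -12.59]))
```

apply_moves --commands '[0.1,-0.4,-3,0,0,-0.02,8,0,0,-4,0,0,0,8,0,0,-3,0,0,0,8,0,0,-1.5,0,0,0,8,0,0,-0.7,0,0,0,8,0,0,0,0,0,0,8]'

```text
t: 9.3
tool_pos: [0.4361, -0.1793, 0.127]
orientation: [0.459, 3.106, 0.003]
force: [0.3, -0.4, -0.6]
opening: 0.0802
```

apply_moves --commands '[-0.25,-0.8,0,0,0,0,8,0,0,-0.3,0,0,0,8,0,0,0,0,0,0,8]'

```text
t: 9.68
tool_pos: [0.4351, -0.189, 0.1267]
orientation: [0.458, 3.102, 0.0]
force: [-0.3, 0.1, 0.4]
opening: 0.0799
```

```bash
python3 -c "
from cart import *
corr(72.5,(.4335,-.188,.124))"
```

```text
turn [ 0.001  0.006 -0.012] tcp [ 0.4351 -0.189   0.1267] q6 -1.8 ('shift cm', array([-0.16,  0.1 , -0.27]))
```

apply_moves --commands '[-0.1,0,-0.2,0,0,0,5,0,0,0,0,0,0,4,0,0,0,0,0,0,4,0,0,0,0,0,0,4]' --squeeze 30

```text
t: 10.18
tool_pos: [0.4341, -0.1892, 0.1249]
orientation: [0.459, 3.101, -0.0]
force: [-0.2, 0.2, 0.1]
opening: 0.0497
```

apply_moves --commands '[0,0,2,0,0,0,4,0,0,4,0,0,0,4,0,0,5,0,0,0,4,0,0,5,0,0,0,4,0,0,5,0,0,0,4,0,0,0,0,0,0,4]'

```text
t: 10.92
tool_pos: [0.4309, -0.187, 0.3381]
orientation: [0.459, 3.107, 0.004]
force: [-0.4, 0.5, -1.5]
opening: 0.0498
```

apply_moves --commands '[1,5,0,0,0,0.1,4,1,5,0,0,0,0.1,4,1,5,0,0,0,0.105,4,1,5,0,0,0,0,4,1,4,0,0,0,0,4,1,3,0,0,0,0,4,0,0,0,0,0,0,4]'

```text
t: 11.8
tool_pos: [0.4879, 0.0912, 0.3265]
orientation: [0.03, -3.127, -0.005]
force: [-0.7, -0.1, -2.4]
opening: 0.05
```

```bash
python3 -c "
from cart import *
print(read_state()['opening'],read_state()['force']);corr(90,(.52,.0825,.219))"
```

```text
0.050049567709515734 [-0.65159315 -0.08149865 -2.4092877 ]
turn [-0.003 -0.014 -0.019] tcp [0.4879 0.0912 0.3265] q6 -1.51 ('shift cm', array([  3.21,  -0.87, -10.75]))
```

apply_moves --commands '[1,-0.8,-3,-0.003,-0.014,-0.019,4,1,0,-3,0,0,0,4,0.5,0,-3,0,0,0,4,0,0,-1.5,0,0,0,4,0,0,0,0,0,0,4]'

```text
t: 12.42
tool_pos: [0.5103, 0.0799, 0.2138]
orientation: [-0.002, -3.135, 0.003]
force: [-0.3, -0.2, -1.5]
opening: 0.0496
```

```bash
python3 -c "
from cart import *
corr(90,(.52,.0825,.219))
for c in('top','scene'):
  im,d,P=measure(c); q=P[box(P,.45,.58,.03,.14,.2,.26)]; r=q[:,2]; b=q[(r<np.percentile(r,50)+.006)&(abs(q[:,2]-.2515)<.006)]; print(c,len(b),rect(b[:,:2]) if len(b)>5 else '')
  if c=='scene': u=pix(c,[.56,.08,.19])[0].astype(int); cv2.imwrite('pics/hook1.png',cv2.resize(im[u[1]-60:u[1]+60,u[0]-80:u[0]+80],None,fx=4.5,fy=4.5,interpolation=2))
"
```

```text
turn [ 0.002 -0.007  0.001] tcp [0.5103 0.0799 0.2138] q6 -1.51 ('shift cm', array([0.97, 0.26, 0.52]))
top 0 
scene 34 (array([511.7,  78.6]), array([72.3, 29.4]), 86.8)
```

View pics/hook1.png

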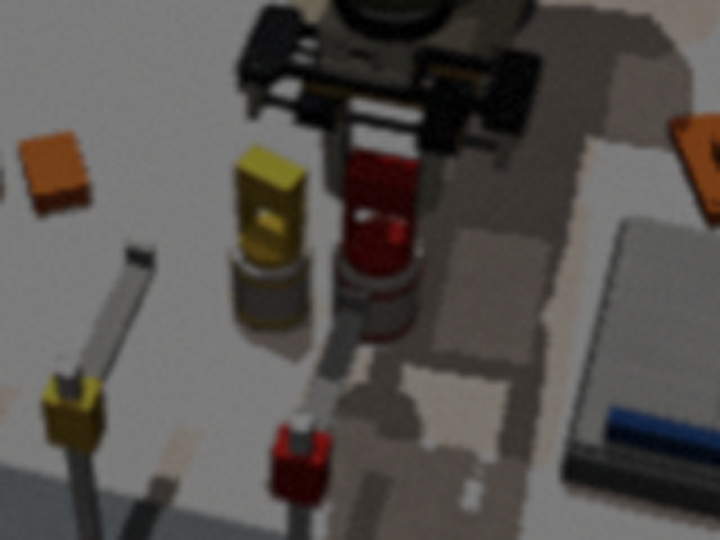

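The red cartridge hangs straight in the gripper at (380,230) with its window facing the red hook (tip at about (350,305)). I correct the height and y, then thread it on.

apply_moves --commands '[0.5,0.3,0.6,0,-0.005,0,4,0.5,0,0,0,0,0,4,0,0,0,0,0,0,4]'

```text
t: 12.9
tool_pos: [0.5241, 0.0836, 0.2262]
orientation: [0.001, 3.133, -0.002]
force: [-0.3, 0.3, -2.3]
opening: 0.0497
```

apply_moves --commands '[0.3,0,-0.6,0,0,0,4,0,0,0,0,0,0,4,0,0,0,0,0,0,4]'

```text
t: 13.28
tool_pos: [0.5273, 0.0836, 0.2198]
orientation: [0.001, 3.134, -0.002]
force: [-0.4, -0.1, -1.7]
opening: 0.05
```

Now thread to x 0.6445 (11.7 cm).

apply_moves --commands '[2,-0.1,0,0,0,0,4,2,0,0,0,0,0,4,2,0,0,0,0,0,4,0,0,0,0,0,0,4]'

```text
t: 13.78
tool_pos: [0.5881, 0.0825, 0.2193]
orientation: [0.001, 3.135, -0.002]
force: [0.3, 0.2, -0.9]
opening: 0.0499
```

apply_moves --commands '[2,0,0,0,0,0,4,2,0,0,0,0,0,4,1.5,0,0,0,0,0,4,0,0,0,0,0,0,4]'

```text
t: 14.28
tool_pos: [0.6415, 0.0828, 0.2188]
orientation: [0.0, 3.138, -0.002]
force: [-0.3, -0.2, -1.8]
opening: 0.0497
```

apply_moves --commands '[0.2,0,-1,0,0,0,4,0,0,-1,0,0,0,4,0,0,-0.4,0,0,0,4,0,0,0,0,0,0,4]'

```text
t: 14.78
tool_pos: [0.6414, 0.083, 0.1927]
orientation: [-0.0, 3.139, -0.003]
force: [1.3, -0.3, -0.5]
opening: 0.0499
```

apply_moves --commands '[0,0,-0.7,0,0,0,4,0,0,-0.7,0,0,0,4,0,0,0,0,0,0,4]'

```text
t: 15.15
tool_pos: [0.6419, 0.083, 0.1797]
orientation: [-0.0, 3.137, -0.002]
force: [-1.4, -1.0, 3.6]
opening: 0.0499
```

```bash
cat > dip.py <<'E'
from cart import *
import sys
def dip(y):
    s=read_state(); print("tcp",s["tool_pos"].round(4),"F",s["force"].round(2))
    for c in("top","scene"):
        im,d,P=measure(c)
        for n,b in(("tip",(.585,.602,y-.012,y+.012,.15,.23)),("bar",(.605,.622,y-.009,y+.009,.13,.2)),("block",(.62,.67,y-.022,y+.022,.2,.24))):
            q=P[box(P,*b)]; 
            if len(q)>4: print(c,n,len(q),"z med/90%",np.percentile(q[:,2],[50,90]).round(4),"xy",((q.max(0)+q.min(0))/2).round(4)[:2])
    return im
if __name__=="__main__": dip(float(sys.argv[1]))
E
python3 dip.py .0825
```

```text
tcp [0.6419 0.083  0.1797] F [-1.44 -0.97  3.61]
top tip 29 z med/90% [0.1852 0.1923] xy [0.595  0.0821]
top bar 31 z med/90% [0.1774 0.1797] xy [0.6134 0.0834]
top block 51 z med/90% [0.2117 0.216 ] xy [0.6347 0.0832]
scene tip 19 z med/90% [0.1792 0.1916] xy [0.5947 0.0827]
scene block 155 z med/90% [0.2116 0.2139] xy [0.6436 0.0823]
```

apply_moves --commands '[0,0,-0.6,0,0,0,4,0,0,0,0,0,0,4,0,0,0,0,0,0,4]'

```text
t: 15.62
tool_pos: [0.6424, 0.083, 0.1751]
orientation: [-0.0, 3.136, -0.002]
force: [-2.7, 0.0, 4.8]
opening: 0.0497
```

```bash
python3 dip.py .0825
```

```text
tcp [0.6424 0.083  0.1751] F [-2.71  0.02  4.85]
top tip 29 z med/90% [0.1761 0.1884] xy [0.5951 0.0819]
top bar 24 z med/90% [0.1722 0.1758] xy [0.6134 0.0822]
top block 26 z med/90% [0.2063 0.2114] xy [0.6336 0.0834]
scene tip 18 z med/90% [0.1727 0.1868] xy [0.5945 0.0833]
scene block 134 z med/90% [0.2067 0.2092] xy [0.6432 0.0825]
```

Dip is about 20 mm, so the hook holds it. I let it rise to its hanging height and release.

apply_moves --commands '[0,0,0.8,0,0,0,4,0,0,0.7,0,0,0,4,0,0,0,0,0,0,4]'

```text
t: 16.1
tool_pos: [0.6425, 0.0831, 0.1906]
orientation: [-0.0, 3.136, -0.002]
force: [1.1, -0.1, -0.5]
opening: 0.0494
```

apply_moves --commands '[0,0,0,0,0,0,5.5,0,0,0,0,0,0,8,0,0,0,0,0,0,8,0,0,3,0,0,0,8,0,0,5,0,0,0,8,0,0,5,0,0,0,8,-6,-2,1,0,0,0,8,-5,-2,0,0,0,0,8]'

```text
t: 17.1
tool_pos: [0.5332, 0.0435, 0.3279]
orientation: [0.003, -3.139, 0.003]
force: [0.4, -1.8, 0.4]
opening: 0.0797
```

apply_moves --commands '[-5,0,-2,0,0,-0.1,8,-4,0,-2,0,0,-0.1,8,0,-3,-2,0,0,-0.1,8,0,0,0,0,0,0,8]'

```text
t: 17.6
tool_pos: [0.4387, 0.0122, 0.2677]
orientation: [0.482, 3.103, -0.003]
force: [-0.3, 0.3, -0.1]
opening: 0.0803
```

```bash
python3 -c "
from cart import *
from dip import dip
im=dip(.0825);u=pix('scene',[.6,.05,.15])[0].astype(int); cv2.imwrite('pics/hung1.png',cv2.resize(im[u[1]-60:u[1]+60,u[0]-80:u[0]+80],None,fx=4,fy=4,interpolation=2))
blk(YEL);corr(72,(.4455,-.018,.25))"
```

```text
tcp [0.4387 0.0122 0.2677] F [-0.29  0.33 -0.14]
top bar 31 z med/90% [0.1879 0.1923] xy [0.6138 0.0825]
top block 153 z med/90% [0.2223 0.2266] xy [0.6412 0.0825]
scene tip 39 z med/90% [0.1938 0.2031] xy [0.5941 0.0825]
scene block 187 z med/90% [0.2218 0.2251] xy [0.6438 0.0829]
scene 111 [447.  -17.3] [51.7 29.4] 71.9 0.161
turn [ 0.002  0.004 -0.01 ] tcp [0.4405 0.0136 0.2701] q6 -1.35 ('shift cm', array([ 0.5 , -3.16, -2.01]))
```

View pics/hung1.png

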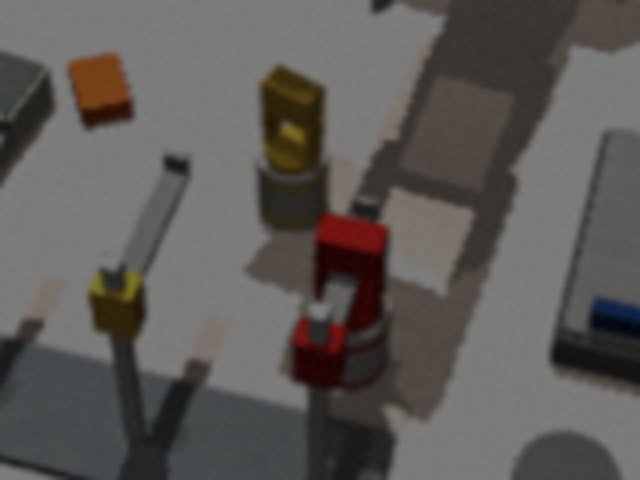

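Red hangs on its hook (block at (350,250), bar through the window, tip at (365,205)), and yellow still stands at (292,150). Now the yellow cartridge.

apply_moves --commands '[0.5,-3,-3,0,0,-0.01,8,0,0,-3,0,0,0,8,0,0,-3,0,0,0,8,0,0,0,0,0,0,8,0,0,0,0,0,0,8]'

```text
t: 18.42
tool_pos: [0.45, -0.0149, 0.1831]
orientation: [0.479, 3.093, -0.0]
force: [-0.2, -0.2, 0.3]
opening: 0.0799
```

```bash
python3 -c "
from cart import *
corr(72,(.4455,-.018,.125))"
```

```text
turn [ 0.002  0.011 -0.007] tcp [ 0.45   -0.0149  0.1831] q6 -1.41 ('shift cm', array([-0.45, -0.31, -5.81]))
```

apply_moves --commands '[-0.5,-0.3,0,0.002,0.011,-0.007,8,0,0,-3,0,0,0,8,0,0,-2,0,0,0,8,0,0,-0.5,0,0,0,8,0,0,0,0,0,0,8]'

```text
t: 19.05
tool_pos: [0.4488, -0.0187, 0.1345]
orientation: [0.49, 3.094, -0.0]
force: [-1.3, -0.0, 0.4]
opening: 0.0801
```

```bash
python3 -c "
from cart import *
corr(72,(.4455,-.018,.125))"
```

```text
turn [ 0.001  0.009 -0.   ] tcp [ 0.4488 -0.0187  0.1345] q6 -1.41 ('shift cm', array([-0.33,  0.07, -0.95]))
```

apply_moves --commands '[-0.4,0,-1,0,0.009,0,8,0,0,0,0,0,0,8,0,0,0,0,0,0,4,0,0,0,0,0,0,4,0,0,0,0,0,0,4,0,0,0,0,0,0,4]'

```text
t: 19.8
tool_pos: [0.4461, -0.0189, 0.1265]
orientation: [0.491, 3.099, -0.002]
force: [-0.3, 1.1, -0.9]
opening: 0.05
```

apply_moves --commands '[0,0,3,0,0,0,4,0,0,3,0,0,0,4,0,-1,3,0,0,0.1,4,1,-2,0,0,0,0.1,4,2,-1.8,0,0,0,0.11,4,2,0,0,0,0,0,4,0,0,0,0,0,0,4,0,0,0,0,0,0,4]'

```text
t: 20.8
tool_pos: [0.4948, -0.068, 0.2175]
orientation: [0.011, -3.141, 0.004]
force: [-0.0, 0.5, -1.1]
opening: 0.0496
```

```bash
python3 -c "
from cart import *
corr(90,(.525,-.067,.2215))"
```

```text
turn [ 0.002 -0.001 -0.007] tcp [ 0.4948 -0.068   0.2175] q6 -1.81 ('shift cm', array([3.02, 0.1 , 0.4 ]))
```

apply_moves --commands '[1,0.1,0.3,0,0,-0.007,4,1.5,0,0,0,0,0,4,0.5,0,0,0,0,0,4,0,0,0,0,0,0,4,0,0,0,0,0,0,4]'

```text
t: 21.42
tool_pos: [0.5251, -0.066, 0.2212]
orientation: [-0.001, -3.141, 0.004]
force: [-0.1, 0.2, -1.7]
opening: 0.0497
```

```bash
python3 -c "
from cart import *
corr(90,(.6425,-.067,.2215))
im,d,P=measure('scene');u=pix('scene',[.56,-.067,.19])[0].astype(int); cv2.imwrite('pics/hook2.png',cv2.resize(im[u[1]-60:u[1]+60,u[0]-80:u[0]+80],None,fx=4,fy=4,interpolation=2))"
```

```text
turn [ 0.002 -0.001  0.001] tcp [ 0.5251 -0.066   0.2212] q6 -1.79 ('shift cm', array([11.74, -0.1 ,  0.03]))
```

View pics/hook2.png

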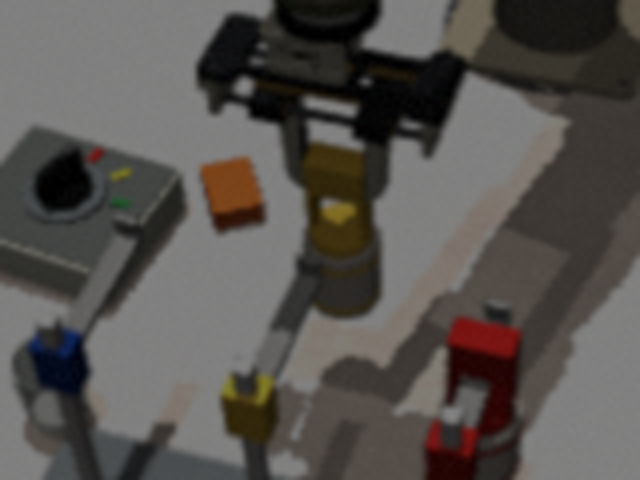

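Yellow is upright in the gripper (338,230) in front of its hook tip (310,262), and red is still hanging. I thread it on.

apply_moves --commands '[2,-0.1,0,0,0,0,4,2,0,0,0,0,0,4,2,0,0,0,0,0,4,0,0,0,0,0,0,4]'

```text
t: 21.98
tool_pos: [0.5854, -0.0672, 0.2216]
orientation: [-0.002, -3.141, 0.004]
force: [-0.0, 0.1, -0.9]
opening: 0.05
```

apply_moves --commands '[2,0,0,0,0,0,4,2,0,0,0,0,0,4,1.6,0,0,0,0,0,4,0,0,0,0,0,0,4,0,0,-1,0,0,0,4,0,0,-1,0,0,0,4,0,0,-0.4,0,0,0,4,0,0,0,0,0,0,4]'

```text
t: 22.98
tool_pos: [0.637, -0.0674, 0.1956]
orientation: [-0.003, -3.137, 0.004]
force: [1.7, 0.3, -1.0]
opening: 0.05
```

apply_moves --commands '[0,0,0.5,0,0,0,4,0.6,0,0,0,0,0,4,0,0,0,0,0,0,4,0,0,-0.7,0,0,0,4,0,0,-0.8,0,0,0,4,0,0,-0.4,0,0,0,4,0,0,0,0,0,0,4]'

```text
t: 23.85
tool_pos: [0.6445, -0.0675, 0.1828]
orientation: [-0.003, -3.14, 0.005]
force: [-0.6, -0.2, 2.7]
opening: 0.0499
```

```bash
python3 dip.py -.0672
```

```text
tcp [ 0.6445 -0.0675  0.1828] F [-0.6  -0.25  2.68]
top tip 29 z med/90% [0.1908 0.1949] xy [ 0.595  -0.0672]
top bar 31 z med/90% [0.1786 0.1825] xy [ 0.6134 -0.0674]
top block 57 z med/90% [0.2135 0.2168] xy [ 0.6367 -0.0663]
scene block 134 z med/90% [0.2131 0.2155] xy [ 0.6449 -0.0673]
```

apply_moves --commands '[0,0,-0.7,0,0,0,4,0,0,0,0,0,0,4,0,0,0,0,0,0,4]'

```text
t: 24.32
tool_pos: [0.6448, -0.0676, 0.177]
orientation: [-0.003, -3.141, 0.005]
force: [-1.0, -0.4, 4.0]
opening: 0.0501
```

```bash
python3 dip.py -.0672
```

```text
tcp [ 0.6448 -0.0676  0.177 ] F [-0.97 -0.36  3.97]
top tip 24 z med/90% [0.1824 0.1884] xy [ 0.594  -0.0672]
top bar 29 z med/90% [0.1726 0.1766] xy [ 0.6127 -0.0677]
top block 29 z med/90% [0.208  0.2102] xy [ 0.636  -0.0666]
scene block 117 z med/90% [0.2074 0.2096] xy [ 0.645  -0.0672]
```

Dip is 19 to 20 mm. I raise it and release.

apply_moves --commands '[0,0,0.8,0,0,0,4,0,0,0.7,0,0,0,4,0,0,0,0,0,0,4]'

```text
t: 24.8
tool_pos: [0.6449, -0.0676, 0.1926]
orientation: [-0.003, -3.141, 0.005]
force: [1.0, -0.1, -0.0]
opening: 0.05
```

apply_moves --commands '[0,0,0,0,0,0,5.5,0,0,0,0,0,0,8,0,0,0,0,0,0,8,0,0,3,0,0,0,8,0,0,5,0,0,0,7,0,0,5,0,0,0,6,-6,-4,0,0,0,0,6,-5,-5,0,0,0,0,6]'

```text
t: 25.8
tool_pos: [0.5453, -0.1469, 0.321]
orientation: [0.006, -3.134, 0.003]
force: [0.2, -1.0, -0.9]
opening: 0.06
```

apply_moves --commands '[-5,-5,0,0,0,0,6,-2,-5,-2,0,0,0,5,-2,-5,-2,0,0,0,4,0,-4,-2,0,0,0,4,0,0,0,0,0,0,4,0,0,0,0,0,0,4]'

```text
t: 26.55
tool_pos: [0.4553, -0.3381, 0.2612]
orientation: [-0.001, -3.138, 0.007]
force: [0.4, -0.1, 0.7]
opening: 0.04
```

```bash
python3 -c "
from cart import *
from dip import dip
im=dip(-.0672); dip(.0825);u=pix('scene',[.6,.0,.15])[0].astype(int); cv2.imwrite('pics/hung2.png',cv2.resize(im[u[1]-60:u[1]+60,u[0]-80:u[0]+80],None,fx=4,fy=4,interpolation=2))
for c in('top','scene'):
  im,d,P=measure(c); q=P[box(P,.4,.5,-.42,-.32,.088,.1)]; print(c,rect(q[:,:2]) if len(q)>5 else '')
corr(75.,(.4445,-.3712,.15))"
```

```text
tcp [ 0.4553 -0.3381  0.2612] F [ 0.35 -0.12  0.66]
top tip 26 z med/90% [0.1945 0.2052] xy [ 0.5951 -0.068 ]
top bar 29 z med/90% [0.1877 0.1908] xy [ 0.6132 -0.0672]
top block 143 z med/90% [0.2234 0.2271] xy [ 0.6417 -0.0674]
scene tip 45 z med/90% [0.1937 0.2031] xy [ 0.5943 -0.0667]
scene block 173 z med/90% [0.2222 0.2252] xy [ 0.6457 -0.0673]
tcp [ 0.4556 -0.3376  0.2614] F [ 0.21  0.14 -1.11]
top tip 28 z med/90% [0.1913 0.2051] xy [0.5951 0.0829]
top bar 32 z med/90% [0.1869 0.1906] xy [0.6133 0.0826]
top block 157 z med/90% [0.2233 0.2262] xy [0.6412 0.0825]
scene tip 39 z med/90% [0.194  0.2037] xy [0.5956 0.0825]
scene block 186 z med/90% [0.2221 0.2251] xy [0.6434 0.0823]
top (array([ 437. , -369.1]), array([14.3, 40.5]), 75.8)
scene (array([ 446.4, -370.7]), array([15.1, 53.5]), 79.0)
turn [ 0.005 -0.004 -0.263] tcp [ 0.4558 -0.3376  0.2616] q6 -2.3 ('shift cm', array([ -1.13,  -3.36, -11.16]))
```

View pics/hung2.png

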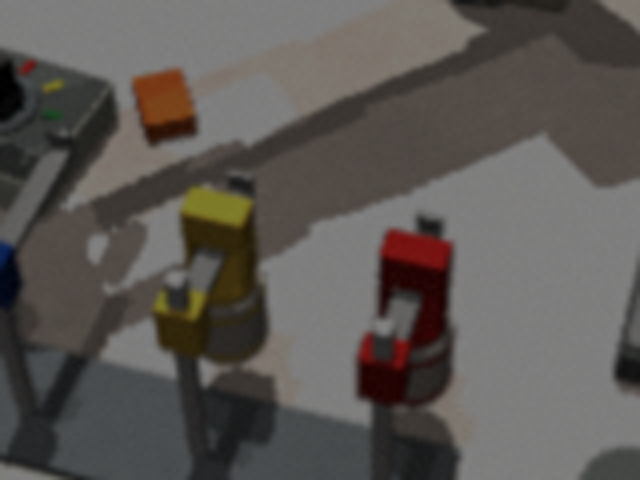

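Both cartridges hang with the bar through the window: yellow block at (215,225), red at (415,265). Now the knob. I get its exact axis and mark directions from the first picture.

```bash
cat > knob.py <<'E'
from cart import *
def marks(im,P,c):
    hsv=cv2.cvtColor(im,cv2.COLOR_BGR2HSV); b=box(P,.34,.55,-.48,-.26,.045,.06)
    C=np.array([.4445,-.3712])
    for n,lo,hi in(("red",0,10),("red2",170,180),("yellow",20,33),("green",45,85)):
        m=b&(hsv[...,0]>=lo)&(hsv[...,0]<=hi)&(hsv[...,1]>110)&(hsv[...,2]>50)
        q=P[m]
        if len(q)>3: v=q[:,:2].mean(0)-C; print(c,n,len(q),v.round(4),"az",np.degrees(np.arctan2(v[1],v[0])).round(1))
    q=P[box(P,.4,.5,-.42,-.32,.086,.1)]
    if len(q)>5:
        print("bar",rect(q[:,:2])); 
if __name__=="__main__":
    for c in("top","scene"):
        z=np.load(c+"0.npz"); marks(z["im"],cloud(c,z["d"]),c)
    corr(75.5,(.4445,-.3712,.15))
E
python3 knob.py
```

```text
top red 12 [-0.0568  0.0063] az 173.7
top yellow 13 [-0.0402  0.0407] az 134.6
top green 13 [-0.0047  0.0561] az 94.7
bar (array([ 443.3, -371.4]), array([14.8, 53.5]), 75.5)
scene red 9 [-0.055   0.0068] az 173.0
scene yellow 10 [-0.039   0.0395] az 134.6
scene green 7 [-0.0037  0.0549] az 93.9
bar (array([ 445.8, -372.3]), array([17.8, 50.2]), 74.3)
turn [ 0.005 -0.004 -0.254] tcp [ 0.4558 -0.3376  0.2616] q6 -2.3 ('shift cm', array([ -1.13,  -3.36, -11.16]))
```

apply_moves --commands '[-0.6,-1.5,-3,0.005,-0.004,-0.12,4,-0.5,-1.8,-3,0,0,-0.13,4,0,0,-3,0,0,0,4,0,0,0,0,0,0,4,0,0,0,0,0,0,4]'

```text
t: 27.48
tool_pos: [0.4475, -0.3702, 0.174]
orientation: [0.394, 3.111, -0.008]
force: [-0.5, 0.9, -0.6]
opening: 0.0399
```

```bash
python3 -c "
from cart import *
corr(75.5,(.4445,-.3712,.07))"
```

```text
turn [ 0.006  0.005 -0.001] tcp [ 0.4475 -0.3702  0.174 ] q6 -2.1 ('shift cm', array([ -0.3,  -0.1, -10.4]))
```

apply_moves --commands '[-0.3,-0.1,-3,0.006,0.005,0,4,0,0,-3,0,0,0,4,0,0,-2,0,0,0,4,0,0,0,0,0,0,4,0,0,0,0,0,0,4]'

```text
t: 28.1
tool_pos: [0.4494, -0.374, 0.1018]
orientation: [0.388, 3.106, -0.012]
force: [-0.7, 0.3, 0.2]
opening: 0.0401
```

```bash
python3 -c "
from cart import *
corr(75.,(.4445,-.3712,.071))"
```

```text
turn [ 0.009  0.01  -0.013] tcp [ 0.4494 -0.374   0.1018] q6 -2.1 ('shift cm', array([-0.49,  0.28, -3.08]))
```

apply_moves --commands '[-0.5,0.3,0,0.009,0.01,-0.01,4,0,0,-2,0,0,0,4,0,0,-0.8,0,0,0,4,0,0,0,0,0,0,4]'

```text
t: 28.6
tool_pos: [0.4449, -0.3716, 0.0741]
orientation: [0.406, 3.113, -0.002]
force: [0.3, 0.2, -0.8]
opening: 0.0402
```

```bash
python3 -c "
from cart import *
corr(75.,(.4445,-.3712,.071))"
```

```text
turn [ 0.002  0.002 -0.002] tcp [ 0.4449 -0.3716  0.0741] q6 -2.1 ('shift cm', array([-0.04,  0.04, -0.31]))
```

apply_moves --commands '[0,0,-0.2,0,0,0,1,0,0,0,0,0,0,1,0,0,0,0,0,0,1,0,0,0,0,0,0,1]' --squeeze 15

```text
t: 29.1
tool_pos: [0.4448, -0.3722, 0.0721]
orientation: [0.406, 3.113, -0.004]
force: [-0.5, -2.4, -3.3]
opening: 0.0139
```

apply_moves --commands '[0,0,0,0,0,-0.17,1,0,0,0,0,0,-0.17,1,0,0,0,0,0,-0.17,1,0,0,0,0,0,-0.17,1,0,0,0,0,0,-0.17,1,0,0,0,0,0,0,1,0,0,0,0,0,0,1]'

```text
t: 29.98
tool_pos: [0.4444, -0.3728, 0.0721]
orientation: [1.683, 2.652, -0.006]
force: [-0.6, 0.2, -1.2]
opening: 0.0133
```

```bash
python3 -c "
from cart import *
print(read_state()['force'],read_state()['opening']);corr(3.2,(.4445,-.3712,.071))"
```

```text
[-0.59944307  0.15921115 -1.1532304 ] 0.013290566710611755
turn [ 0.003 -0.002 -0.384] tcp [ 0.4444 -0.3728  0.0721] q6 -1.22 ('shift cm', array([ 0.01,  0.16, -0.11]))
```

apply_moves --commands '[0,0,0,0,0,-0.15,1,0,0,0,0,0,-0.15,1,0,0,0,0,0,-0.06,1,0,0,0,0,0,0,1,0,0,0,0,0,0,1]'

```text
t: 30.6
tool_pos: [0.4441, -0.3729, 0.0722]
orientation: [-2.125, -2.313, 0.007]
force: [-0.6, -0.5, -1.3]
opening: 0.0145
```

```bash
python3 -c "
from cart import *
corr(3.2,(.4445,-.3712,.071))"
```

```text
turn [ 0.003 -0.003 -0.029] tcp [ 0.4441 -0.3729  0.0722] q6 -0.87 ('shift cm', array([ 0.04,  0.17, -0.12]))
```

apply_moves --commands '[0,0,0,0,0,-0.03,1,0,0,0,0,0,0,1,0,0,0,0,0,0,2.5,0,0,0,0,0,0,4,0,0,0,0,0,0,4,0,0,3,0,0,0,4,0,0,5,0,0,0,4,0,0,5,0,0,0,4]'

```text
t: 31.6
tool_pos: [0.4414, -0.3695, 0.2]
orientation: [-2.15, -2.275, 0.005]
force: [0.7, -1.6, 0.1]
opening: 0.0398
```

apply_moves --commands '[-3,5,3,0,0,0,4,-3,6,3,0,0,0,4,-3,6,0,0,0,0,4,-2,6,0,0,0,0,4,0,6,0,0,0,0,4,0,6,0,0,0,0,4,0,0,0,0,0,0,4]'

```text
t: 32.48
tool_pos: [0.3388, -0.0294, 0.2616]
orientation: [2.154, 2.282, 0.003]
force: [-0.3, -1.1, -0.7]
opening: 0.0398
```

Run:
```python
from knob import *
from foot import foot
from dip import dip
for c in("top","scene"):
    im,d,P=measure(c); marks(im,P,c); cv2.imwrite(f"pics/fin_{c}.png",im)
    if c=="top": cv2.imwrite("pics/fin_k.png",cv2.resize(im[120:240,250:410],None,fx=4.5,fy=4.5,interpolation=2))
foot();foot("scene");dip(.0825);dip(-.0672)
```

```text
top red 13 [-0.0574  0.0068] az 173.3
top yellow 13 [-0.0403  0.0404] az 134.9
top green 13 [-0.0049  0.0552] az 95.1
bar (array([ 442.3, -370.3]), array([14. , 52.5]), 1.8)
scene red 11 [-0.0558  0.0053] az 174.6
scene yellow 10 [-0.0372  0.0407] az 132.4
scene green 7 [-0.002  0.056] az 92.1
bar (array([ 446.3, -369.8]), array([48.7, 19. ]), 89.3)
top stops [441.4 370.7] [213.8 211.7] 88.7
plate 769 [473.7 401.1] [121.6 117.9] 88.1
boss ((475.10931396484375, 401.99627685546875), 38.133384704589844) 0.09215262843335514 [0.4737 0.4015 0.0931]
scene stops [498.7 419. ] [150.8 291.6] 43.1
plate 562 [472.2 403. ] [118.6 119.2] 88.7
boss ((477.2026672363281, 402.12054443359375), 38.661380767822266) 0.0920773830622395 [0.4777 0.4037 0.0924]
tcp [ 0.3388 -0.0342  0.2611] F [-0.07 -0.08  0.45]
top tip 26 z med/90% [0.1926 0.2046] xy [0.5951 0.0829]
top bar 33 z med/90% [0.1873 0.1911] xy [0.6127 0.0826]
top block 152 z med/90% [0.2232 0.2276] xy [0.6413 0.0825]
scene tip 38 z med/90% [0.1946 0.2034] xy [0.5949 0.0823]
scene block 188 z med/90% [0.2216 0.2249] xy [0.6429 0.0823]
tcp [ 0.3387 -0.0346  0.2609] F [-0.48 -0.78 -0.09]
top tip 28 z med/90% [0.1951 0.2047] xy [ 0.5948 -0.068 ]
top bar 33 z med/90% [0.1875 0.1905] xy [ 0.6138 -0.0672]
top block 141 z med/90% [0.2234 0.2279] xy [ 0.6415 -0.0674]
scene tip 43 z med/90% [0.1962 0.2036] xy [ 0.5949 -0.0667]
scene block 174 z med/90% [0.2226 0.2258] xy [ 0.646  -0.0673]
```

View pics/fin_k.png

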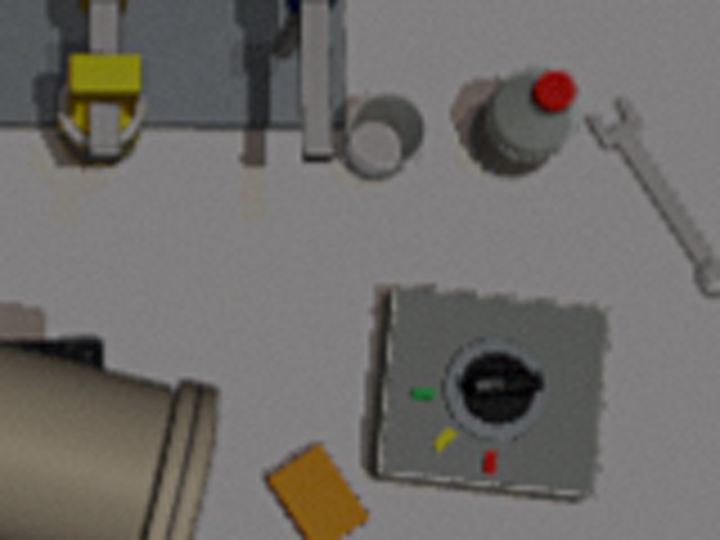

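View pics/fin_scene.png

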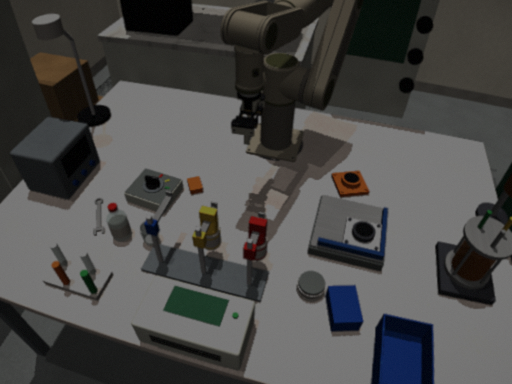

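The knob pointer is on green in the close view (488,384 toward 422,394), both cartridges hang and the foot is in its corner. The arm is clear, so I hand in.

```bash
python3 -c "
from plant import *
print(close_job())"
```

```text
the job is handed in; nothing more can be done
None
```

The job is handed in at about 33 s of robot time. No verdict is reported, so what follows rests on my own checks.

- **Foot:** I pushed the aluminium foot by its boss into the corner, feeling firm contact on both blue stops (about 23 N and 15 N). In the last pictures it sat flush, and its angle matched the stops to within about 0.6°.
- **Cartridges:** Only red and yellow were there; I saw no blue one and the networks found none. I hung red, then yellow. Before release I tugged each down to a hook dip of about 2 cm, which was 19–20 mm by the depth camera. At the end both hung on their own hooks, dipped about 4 mm.
- **Knob:** I turned it last, to the green mark. The tool's angle at release put the pointer at 93.3°, which is the calculated green direction. The cameras read about 92° (top) and 89° (scene), while the mark itself measured 92–95°. They differ by a few degrees, and I left it there.
- **Other things:** The bystanders looked unmoved in the last pictures, though I did not measure them. The arm was clear of everything when I handed in.

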